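Change over the spray wheel: swap the cat and the duck

TASK

The cat on the banding wheel has been sprayed and the duck waiting on the square kiln tile is next. First clear the white saucer by nesting the tall glaze cup upright in the short thick-walled cup, pushing it home only lightly so that it does not jam; then swap the two figurines, parking one of them on the saucer on the way, so that the duck stands upright in the middle of the wheel and the cat upright in the middle of the tile. The wet figurines must never touch down on the bare table or topple, and the amber jar and the clay vase must stay where they are.

Things in the scene. Friction and masses are not known exactly. Their poses are not given: they have to be found in the camera images.
- cat: terracotta cat figurine, two pointed ears, 88 mm high, 0.2 kg, on the wheel at the start. Origin: centre of its underside, z up, face to -x, ears at +-y, small tail at +x. Plinth 60 mm in diameter, 14 mm high; then an upright round body 46 mm in diameter from 18 to 51 mm height (grip here, closing along y); head 40 mm wide, centred at 64 mm.
- duck: terracotta duck figurine, round head with a beak, no ears, 78 mm high, 0.18 kg, on the square tile at the start. Origin: centre of its underside, z up, beak to -x, tail at +x. Upright round body 56 mm in diameter from 8 to 40 mm height (grip here, closing along y); head 36 mm in diameter, centred at 60 mm height, 6 mm towards -x.
- cup: tall white tapered cup, open at the top, 100 mm high, 60 g, standing on the saucer at the start. Origin: centre of its underside, z up. Outside diameter 40 mm at the foot, 62 mm at the rim; wall 3 mm. Best gripped from outside just below the rim.
- holder: short white thick-walled tapered cup, open at the top, 70 mm high, 0.3 kg, loose on the cork coaster. Origin: centre of its underside, z up. Outside diameter 53 mm (foot) to 64 mm (rim); mouth 52 mm wide, inner floor 6 mm up. The tall cup slides in and meets the mouth all round when its underside is about 13 mm above this origin (43 mm stays out); pushed harder it wedges.
- wheel: banding wheel: round aluminium disc 136 mm in diameter with fine rings, on a short column with three grey feet; fixed, does not turn. Origin: centre of its foot on the table; the flat top is 42 mm above it.
- tile: square grey kiln tile 125 x 125 mm, fixed. Origin: centre of its underside; flat top 14 mm above it.
- saucer: round white saucer with a flat top, 116 mm in diameter, fixed: the free spot once the tall cup is off it. Origin: centre of its underside; flat top 14 mm above it.
- jar: bystander: amber glass jar with a black cap, 52 mm in diameter, 75 mm high, origin at its underside. Leave it standing where it is.
- vase: bystander: small terracotta vase, 60 mm at its widest, 88 mm high, origin at its underside. Leave it standing where it is.
- coaster: round cork coaster under the short cup, 96 mm in diameter, fixed. Origin: centre of its underside; flat top 6 mm above it.

How it is judged (in metres and radians):
On the way, in this order (a step that is already met when the one before it is completed fails the run):
1. the tall cup is nested upright in the short cup and let go, the saucer is clear (horizontal distance between cup and holder below 0.006 m and z of cup in the frame of holder between 0.006 and 0.02 m and angle between each of cup, holder's own z axis and vertical below 0.12 rad and height (world z) of holder below 0.012 m and linear speed of cup below 0.02 m/s and contact force between cup and the fingers below 0.2 N), for 0.2 s.
2. one of the figurines is parked upright on the saucer (((horizontal distance between cat and saucer below 0.03 m and z of cat in the frame of saucer between 0.01 and 0.018 m and angle between cat's own z axis and vertical below 0.12 rad and linear speed of cat below 0.02 m/s) or (horizontal distance between duck and saucer below 0.03 m and z of duck in the frame of saucer between 0.01 and 0.018 m and angle between duck's own z axis and vertical below 0.12 rad and linear speed of duck below 0.02 m/s))), for 0.2 s.
At the end, for the whole second after the job is handed in: The duck stands upright on the wheel within 12 mm of its centre and the cat upright on the tile within 12 mm of its centre; the tall cup sits upright in the upright short cup, its axis within 6 mm, its underside 6 to 20 mm above the short cup's; tilts under 0.12 rad; all released and at rest (all of step 1 and horizontal distance between duck and wheel below 0.012 m and z of duck in the frame of wheel between 0.038 and 0.046 m and angle between each of duck, cat's own z axis and vertical below 0.12 rad and horizontal distance between cat and tile below 0.012 m and z of cat in the frame of tile between 0.01 and 0.018 m and linear speed of each of cat, duck, holder below 0.02 m/s and contact force between each of cat, duck and the fingers below 0.2 N); the robot touches nothing.
It fails at once if a figurine set down on the bare table (height (world z) of any of cat, duck below 0.007 m).
It fails at once if a figurine toppled (angle between any of cat, duck's own z axis and vertical above 0.7 rad).
It fails at once if the cup rammed in: the short cup pressed on its coaster with over 28 N (its own weight is 3 N) (contact force between holder and coaster above 28 N).
It fails at once if the jar or the vase moved by over 25 mm or tipped over (distance of any of jar, vase from where it was at the start of the episode above 0.025 m or angle between any of jar, vase's own z axis and vertical above 0.5 rad).
It also fails if it takes over 120 s, if anything falls off the work surface, if the arm or the gripper's body presses on something with over 40 N, if the wrist force passes 120 N, or if a joint passes its speed limit or range.

ROBOT

A 6-joint arm with a two-finger parallel gripper is mounted at the origin on the work surface. World frame = base frame: x ahead of the robot, y to its left, z up, the work surface at z = 0. Lengths are in mm, angles in rad, forces in N, time in s.
With the tool pointing down it reaches from about 350 to 775 mm from the base axis. Payload 7.3 kg.
Tool frame: the origin (TCP) lies at the very end of the fingers, on their centre line; the grasp point (between the pads) lies behind it (bot.grip_point_offset is the z of the grasp point in the tool frame, in mm); z points along the fingers, y is the line along which they close (so a half turn about z gives the same grasp; the last joint's range is limited). The gripper opens to 92 mm and grips with 3 to 60 N. Pads are 19 mm wide; open, the fingers measure 130 mm over their backs; the gripper's body (75 mm by 190 mm) begins 47 mm behind the grasp point.
Start: joints at [1.153, 0.342, 1.524, -0, 1.275, -0.146], TCP at [140.929, 505.751, 226.741] pointing down, gripper open.
Joint ranges: [-2.53, 2.53], [-0.77, 2.02], [0.04, 2.7], [-1, 4.14], [0.28, 2.66], [-3.11, 3.11]. Speed limits (rad/s): [2.57, 2.57, 3.14, 3.14, 3.14, 3.14].

INTERFACE

Orientations are given as [roll, pitch, yaw] about the fixed x, y, z axes, in that order (R = Rz(yaw) Ry(pitch) Rx(roll)).
In Python, from plant import bot gives the robot as it stands. The module is installed in compiled form; this text tells all that it offers.
- The arm moves only by the shell command python3 -m crank 'ROWS'. ROWS is JSON, a list that holds one entry, the list of rows, each a list of 5 numbers: the opening, from 0 (shut) to 1 (fully open), then the shift along the tool's x, y, z in cm, then the turn about the tool's z in degrees. In form: [[[claw, x, y, z, turn], ...]]. A call has exactly 10 rows; each row is the pose to reach, as a shift and turn from the pose commanded when the call began, along the tool's axes at that moment; what a row does not reach only later rows make up. A row lasts 1/10 s, in which the tool goes at most 50 mm and 8.59 degrees, less where a joint would pass 70% of its speed; a pose out of reach is approached as far as the arm can. A call with a gripper value outside its range is refused whole. The fingers move at their own pace and stop on an object; the grip force is fixed at half the most. Time passes only in rows, so rows that repeat a pose let the fingers close, or fill a call up. It gives the time, the measured TCP pose, the force, the opening and the grip force at its end, in the units of the state.
- bot.get_obs(): the state, without advancing time (a new reading comes with each control period).
- bot.capture(name): name is "scene" or "side" or "wrist"; returns (picture, depth): 384x512x3 uint8, red, green, blue; 384x512 float32, mm along the optical axis (not along the pixel's ray), 0 where there is no reading.
- bot.calibration(name): a dict with "vertical_fov" (degrees; the focal length in pixels is half the picture's height over the tangent of half this angle, whatever the lens; pixels are square), "cx", "cy" (the principal point, pixels), "rvec" (rotation vector, rad) and "tvec" (3), from world to camera coordinates, as OpenCV has them; the wrist camera has in their place "tool_from_camera" (4x4, takes a point from camera to tool coordinates, whose origin is the TCP and whose axes are the flange's). Camera axes: x right, y down, z forward; pixel columns grow to the right and rows downward; lengths in mm; the calibration is good to about 2 mm. A picture is of the moment at which its call begins: read the wrist's pose just before it. calibration takes no time and is no camera call.
- bot.close_job(): hands the job in; it is judged then, once.
The state is a dict: "time": time; "joint_positions": joint angles; "dq": joint speeds; "tau": joint torques, N m; "tool_pos": TCP position; "tcp_rot": TCP orientation; "contact_force": force on the tool from outside, world axes, zero at the start; "moment": the same for the moment, N m; "grip_width": finger opening in mm; "finger_force": force on a finger pad.
Only numpy, scipy, OpenCV 4.12 (cv2) and the standard library are available. Lean on these libraries where they do the work, as an engineer would, in place of code of your own. Each camera call takes 0.05 s, during which the arm holds its last target. There are 200 camera calls.

## Working session

There is one attempt and no reset: what is moved stays moved. The work goes in short steps, Python scripts to look and compute and a shell command to move; the robot and the scene stay as the last step left them, time stands still between calls to the robot, and variables do not carry over. Pictures are saved under pics/ and viewed, at most 14 in all, crops included, and the job is handed in when it is done.

```bash
mkdir -p pics; cat > h.py <<'E'
from plant import bot
import numpy as np, cv2
from scipy.spatial.transform import Rotation as R
def snap(name,tag=None):
    o=bot.get_obs(); p,d=bot.capture(name)
    if tag: cv2.imwrite(f'pics/{tag}.png',p[:,:,::-1])
    return p,d,o
def pose(name,o):
    c=bot.calibration(name); f=192/np.tan(np.radians(c['vertical_fov'])/2)
    if name=='wrist':
        T=np.eye(4);T[:3,:3]=R.from_euler('xyz',o['tcp_rot']).as_matrix();T[:3,3]=o['tool_pos']
        W=T@np.array(c['tool_from_camera'])
    else:
        Rm=R.from_rotvec(np.ravel(c['rvec'])).as_matrix();W=np.eye(4);W[:3,:3]=Rm.T;W[:3,3]=-Rm.T@np.ravel(c['tvec'])
    return W,f,c['cx'],c['cy']
def cloud(name,d,o):
    W,f,cx,cy=pose(name,o); v,u=np.mgrid[:384,:512]
    P=np.stack([(u-cx)/f*d,(v-cy)/f*d,d],-1)
    return P@W[:3,:3].T+W[:3,3]
def ray(name,u,v,z,o):
    W,f,cx,cy=pose(name,o); r=W[:3,:3]@np.array([(u-cx)/f,(v-cy)/f,1]); c=W[:3,3]
    return c+r*(z-c[2])/r[2]
def totool(o,w):
    """world xyz -> shift cm in tool axes"""
    return R.from_euler('xyz',o['tcp_rot']).as_matrix().T@(np.array(w)-o['tool_pos'])/10
E
python3 - <<'E'
from h import *
print(bot.get_obs(), bot.grip_point_offset)
for n in('scene','side','wrist'):
    p,d,o=snap(n,n+'0'); W,f,cx,cy=pose(n,o); print(n,f,cx,cy,W.round(2).tolist(),(d>0).mean())
E
```

```text
{'time': 0.0, 'joint_positions': array([ 1.15301134e+00,  3.42738934e-01,  1.52501728e+00, -9.52646921e-06,
        1.27540636e+00, -1.46047019e-01]), 'dq': array([ 2.07839263e-04,  2.05334638e-03,  8.02385217e-05, -5.60662473e-04,
       -1.22966786e-03,  3.11485884e-04]), 'tau': array([-3.22674678e-04, -4.31245780e+01, -2.44219530e+01,  7.17312307e-02,
        5.60596841e-02, -1.43399507e-04]), 'tool_pos': array([140.74998925, 505.35492929, 226.03646464]), 'tcp_rot': array([-3.14003812e+00, -2.19454843e-04,  2.86985729e+00]), 'contact_force': array([-0.3735678 ,  0.53162289, -0.77210094]), 'moment': array([ 0.02158956, -0.01477091,  0.03264086]), 'finger_force': 0.0, 'grip_width': 91.86058523698956} -18.8
scene 435.2227479949678 262.94798956620855 185.94373951951127 [[0.77, 0.44, -0.46, 983.24], [0.63, -0.52, 0.57, -547.02], [0.01, -0.74, -0.68, 740.8], [0.0, 0.0, 0.0, 1.0]] 0.9959665934244791
side 411.30992570263095 252.62025616515257 193.87715421256124 [[-1.0, -0.02, 0.05, 501.08], [-0.05, 0.52, -0.85, 733.59], [-0.01, -0.86, -0.52, 471.58], [0.0, 0.0, 0.0, 1.0]] 0.9957224527994791
wrist 267.1662346466032 255.22119013502234 190.63125760055974 [[0.27, 0.92, 0.28, 63.46], [0.96, -0.25, -0.08, 527.94], [-0.0, 0.29, -0.96, 383.27], [0.0, 0.0, 0.0, 1.0]] 0.996307373046875
```

View pics/scene0.png

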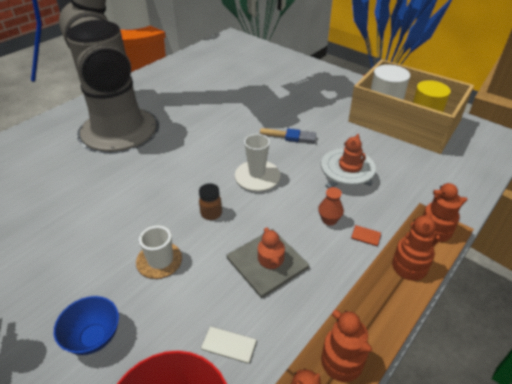

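View pics/side0.png

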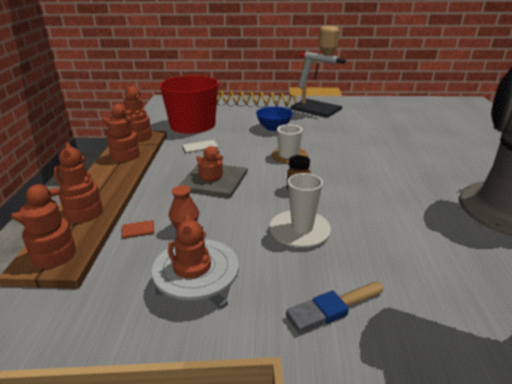

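The scene view shows the cup on its saucer at (257,165), the holder at (157,245), the cat on the wheel at (350,165), the duck on the tile at (268,255), the jar at (209,200) and the vase at (331,207). The side view agrees. Next I'll measure with colour masks and depth.

```bash
python3 - <<'E'
from h import *
boxes={'scene':{'cup':(235,130,282,195),'holder':(132,220,185,280),'wheelcat':(315,130,380,190),'tileduck':(222,222,312,298),'jar':(195,178,225,222),'vase':(315,185,347,228)},
'side':{'cup':(265,170,335,248),'holder':(265,120,306,163),'wheelcat':(150,215,242,310),'tileduck':(175,142,250,197),'jar':(284,152,314,195),'vase':(164,183,202,236)}}
for n in boxes:
    p,d,o=snap(n); C=cloud(n,d,o)
    print(n,'keys',bot.calibration(n).keys())
    z=C[120:340,100:400,2]; print('table z pct',np.percentile(z,[5,20,40,60]))
    for k,(a,b,c,e) in boxes[n].items():
        Q=C[b:e,a:c].reshape(-1,3); col=p[b:e,a:c].reshape(-1,3).astype(int)
        print(k,'zmax',np.percentile(Q[:,2],99.5).round(1))
        red=(col[:,0]-col[:,2]>50)
        for lab,m in(('hi',Q[:,2]>np.percentile(Q[:,2],99.5)-6),('red',red&(Q[:,2]>25)),('slab',(abs(Q[:,2]-14)<4)&~red),('whl',(abs(Q[:,2]-42)<4)&~red)):
            if m.sum()>10: 
                q=Q[m];print('  ',lab,m.sum(),'med',np.median(q,0).round(1),'mid',((np.percentile(q,1,0)+np.percentile(q,99,0))/2).round(1),'ext',(np.percentile(q,99,0)-np.percentile(q,1,0)).round(1))
E
```

```text
scene keys dict_keys(['vertical_fov', 'cx', 'cy', 'rvec', 'tvec'])
table z pct [-0.02947906  1.17735774  2.16830878  3.33565917]
cup zmax 117.2
   hi 134 med [445.8  90.1 114.9] mid [ 697.6 -210.6  426. ] ext [571.2 672.8 629.6]
   slab 808 med [459.5  79.1  15.7] mid [430.2 140.2  14.5] ext [143.9 208.1   6.8]
   whl 33 med [456.9  80.1  42.1] mid [450.2  88.8  42.1] ext [29.1 33.   7.6]
holder zmax 79.9
   hi 266 med [ 460.8 -244.    77.6] mid [ 706.1 -378.3  407.4] ext [554.2 337.4 666.8]
   slab 61 med [ 480.7 -250.4   13.4] mid [ 458.5 -238.5   14. ] ext [79.2 61.3  7.6]
   whl 125 med [ 465.4 -240.6   42.2] mid [ 461.6 -241.8   42. ] ext [53.6 52.8  7.3]
wheelcat zmax 130.7
   hi 76 med [625.3 238.7 127.7] mid [ 797.9 -143.6  432.8] ext [370.7 806.8 616.1]
   red 635 med [632.  226.8  89.3] mid [636.9 173.2  89.8] ext [ 62.7 163.4  82. ]
   slab 31 med [609.6 194.4  11.1] mid [573.3 252.5  13.1] ext [218.9 152.8   6.2]
   whl 999 med [629.8 219.7  43.8] mid [619.5 237.   42.2] ext [129.7 123.9   7.5]
tileduck zmax 93.7
   hi 133 med [641.7 -98.9  91.7] mid [ 804.2 -314.8  414.3
[... 1996 characters left out ...]
.2]
   slab 1113 med [621.1 -76.5  15.1] mid [ 641.1 -159.6   13.8] ext [145.7 265.    7.2]
jar zmax 116.4
   hi 170 med [453.7 100.5 114. ] mid [464.3 400.6 291. ] ext [ 73.5 666.  361.1]
   slab 29 med [ 462.3 -214.3   14.6] mid [ 454.3 -145.7   13.9] ext [ 36.2 167.9   7.6]
   whl 15 med [467.  -58.3  44.1] mid [447.  -62.2  42.6] ext [44.3 21.8  6.5]
vase zmax 131.6
   hi 95 med [623.9 245.4 127.2] mid [565.9 481.8 298.7] ext [129.6 503.5 345.8]
   red 1105 med [655.4 109.2  84.3] mid [646.8 170.4  81.7] ext [ 82.9 185.7  98.4]
   slab 112 med [675.8 -53.1  15. ] mid [683.3  20.6  13.9] ext [ 51.3 173.    6.6]
   whl 13 med [693.4  96.3  40.5] mid [669.1  91.8  41.7] ext [55.3 24.3  6.1]
```

View pics/wrist0.png

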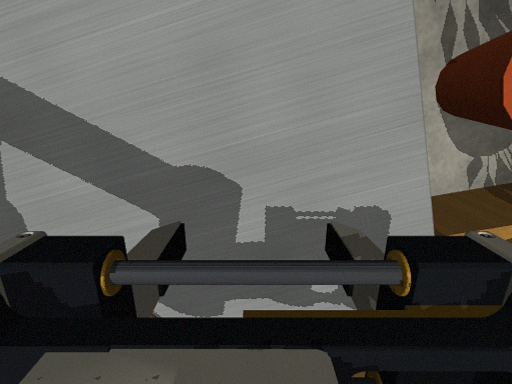

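The wrist view shows the open fingers at the bottom, with nothing but table below them. I'll fit circles to depth slices and make enlarged crops for the yaws.

```bash
cat >> h.py <<'E'
from scipy.optimize import least_squares
def circ(q,r=None,x0=None):
    q=q[:,:2]; c0=np.median(q,0) if x0 is None else x0
    g=lambda s:np.hypot(*(q-s[:2]).T)-(s[2] if r is None else r)
    return least_squares(g,list(c0)+([50] if r is None else []),loss='soft_l1',f_scale=1.5)
def near(C,c,rad,z0,z1): return (np.hypot(C[...,0]-c[0],C[...,1]-c[1])<rad)&(C[...,2]>z0)&(C[...,2]<z1)
E
python3 - <<'E'
from h import *
tiles=[]
for n in('scene','side'):
    p,d,o=snap(n); C=cloud(n,d,o); C[d==0]=1e4
    red=(p[...,0].astype(int)-p[...,2]>50)
    print(n,'table z',np.median(C[near(C,(560,-20),60,-20,20)][:,2]).round(2))
    def f(lab,c,rad,z0,z1,r=None,m=True):
        q=C[near(C,c,rad,z0,z1)&m]
        s=circ(q,r,c); print(lab,len(q),s.x.round(1),'rms',np.sqrt(np.mean(s.fun**2)).round(2),'z',np.percentile(q[:,2],[50,98]).round(1))
    f('cup rim',(447,98),45,106,112,30.8)
    f('holder body',(463,-240),45,30,72,30.2)
    f('cat body',(625,241),40,64,92,23,red)
    f('cat plinth',(625,241),45,44,54,30,red)
    f('duck body',(645,-103),40,26,52,28,red)
    f('jar',(447,-78),40,20,70,26)
    # outlines by masked flat discs: enclosing circle
    for lab,c,rad,z in(('saucer',(450,98),80,14),('wheel',(620,241),90,42),('tile',(640,-104),100,14),('coaster',(463,-240),60,6)):
        m=near(C,c,rad,z-3,z+3); 
        q=C[m][:,:2].astype(np.float32)
        if lab=='coaster': q=C[m&(p[...,0].astype(int)-p[...,2]>25)][:,:2].astype(np.float32)
        print(lab,len(q),(cv2.minAreaRect(q) if lab=='tile' else cv2.minEnclosingCircle(q)),'z',np.median(C[m][:,2]).round(1))
    for (lab,c,zz) in (('cat',(625,241),90),('duck',(645,-103),50)):
        m=near(C,c,45,20,140)&red; v,u=np.nonzero(m); cy,cx=int(v.mean()),int(u.mean())
        tiles.append(cv2.resize(p[cy-32:cy+32,cx-32:cx+32,::-1],(380,290),interpolation=cv2.INTER_CUBIC))
cv2.imwrite('pics/fig.png',np.vstack([np.hstack(tiles[:2]),np.hstack(tiles[2:])]))
E
```

```text
scene table z 2.0
cup rim 91 [442.2  94.8] rms 2.82 z [108.8 111.9]
holder body 676 [ 462.  -240.8] rms 3.53 z [52.9 71.2]
cat body 169 [623.4 244.4] rms 1.77 z [77.5 91.4]
cat plinth 37 [622.4 245.3] rms 1.58 z [51.2 53.9]
duck body 164 [642.4 -97.1] rms 1.58 z [39.7 51.8]
jar 370 [440.7 -69.5] rms 2.04 z [46.1 69.4]
saucer 675 ((445.8444519042969, 93.34219360351562), 60.14165115356445) z 15.5
wheel 826 ((618.1441650390625, 241.69508361816406), 69.8504409790039) z 43.6
tile 1767 ((635.6505737304688, -101.42247772216797), (126.01333618164062, 127.24089813232422), 75.7370834350586) z 15.5
coaster 563 ((456.5953063964844, -239.62747192382812), 49.143455505371094) z 7.1
side table z 1.43
cup rim 193 [444.7  98. ] rms 2.37 z [109.2 111.9]
holder body 437 [ 460.6 -238.7] rms 2.82 z [57.2 71.7]
cat body 501 [625.9 244.6] rms 2.18 z [76.9 91.3]
cat plinth 136 [625.6 244.3] rms 0.7 z [50.4 53.8]
duck body 223 [644.3 -97.2] rms 1.24 z [38.8 51.3]
jar 199 [444.5 -75. ] rms 1.69 z [57.2 69.5]
saucer 1303 ((448.1714782714844, 93.3744125366211), 59.24250030517578) z 15.1
wheel 2740 ((620.082763671875, 243.68991088867188), 68.5649185180664) z 43.0
tile 1028 ((637.20703125, -98.40739440917969), (126.84019470214844, 126.60076141357422), 77.24149322509766) z 15.2
coaster 162 ((456.19781494140625, -239.16270446777344), 49.36365509033203) z 7.2
```

View pics/fig.png

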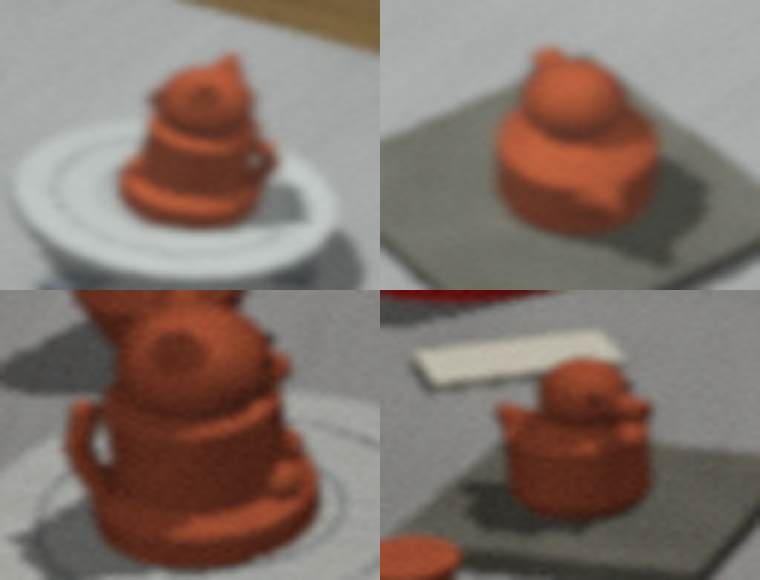

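In the crops, the cat's tail points to about -6° in world (ears along ±y) and the duck's tail to about -30° (beak at 150°). Now I'll work out the hover near the cup.

```bash
python3 -c "
from h import *
o=bot.get_obs(); print(totool(o,[510,91,215]))"
```

```text
[-46.6881135  -30.03647912   1.16364038]
```

```bash
python3 -m crank '[[[1,-3,-2,0,-2],[1,-7,-4.5,0,-4],[1,-11,-7,0,-6],[1,-15,-9.5,0,-8],[1,-19,-12,0,-9.6],[1,-23,-14.8,0,-9.6],[1,-27,-17.4,0,-9.6],[1,-31,-20,0.3,-9.6],[1,-35,-22.5,0.6,-9.6],[1,-39,-25,1,-9.6]]]'; python3 -c "
from h import *
o=bot.get_obs(); print(o['tcp_rot'],totool(o,[510,91,215]))"
```

```text
time: 1.35
tool_pos: [450.7, 158.5, 216.9]
tcp_rot: [3.141, 0.001, 3.037]
contact_force: [1.4, 0.1, 0.3]
grip_width: 91.5
finger_force: 0.0
[3.14109129e+00 8.44687557e-04 3.03707431e+00] [-6.60591857 -6.09805416  0.19647117]
```

```bash
python3 -m crank '[[[1,-2,-2,0.2,0],[1,-4.5,-4,0.2,0],[1,-6.6,-6,0.2,0],[1,-6.6,-6,0.2,0],[1,-6.6,-6,0.2,0],[1,-6.6,-6,0.2,0],[1,-6.6,-6,0.2,0],[1,-6.6,-6,0.2,0],[1,-6.6,-6,0.2,0],[1,-6.6,-6,0.2,0]]]'; cat >> h.py <<'E'
def wfit(lab,c,rad,z0,z1,r=None,red=False,snapd=None):
    p,d,o=snapd; C=cloud('wrist',d,o); m=near(C,c,rad,z0,z1)&(d>0)
    if red: m&=(p[...,0].astype(int)-p[...,2]>50)
    q=C[m]
    if len(q)<10: print(lab,'few',len(q)); return
    s=circ(q,r,c); print(lab,len(q),s.x.round(1),'rms',np.sqrt(np.mean(s.fun**2)).round(2),'z',np.percentile(q[:,2],[2,50,98]).round(1))
E
python3 - <<'E'
from h import *
s=snap('wrist','w1'); o=s[2]; print(o['tool_pos'],o['tcp_rot'])
wfit('rim',(445,97),40,108,120,None,snapd=s)
C=cloud('wrist',s[1],s[2]); m=near(C,(446,95),75,11,18); print('saucer',cv2.minEnclosingCircle(C[m][:,:2].astype(np.float32)),np.median(C[m][:,2]))
t=near(C,(446,95),150,-6,6);print('table',t.sum(),np.median(C[t][:,2]))
E
```

```text
time: 2.35
tool_pos: [508.8, 94.0, 214.8]
tcp_rot: [3.141, 0.0, 3.038]
contact_force: [0.6, -0.4, -0.7]
grip_width: 91.8
finger_force: 0.0
[508.75475353  93.98259647 214.84274261] [3.14146165e+00 2.02593678e-04 3.03785547e+00]
rim 795 [443.3  98.4  28.7] rms 1.02 z [108.5 112.7 114.5]
saucer ((447.5872497558594, 95.6044692993164), 57.881324768066406) 13.300732208725094
table 33708 -0.8705359193430127
```

View pics/w1.png

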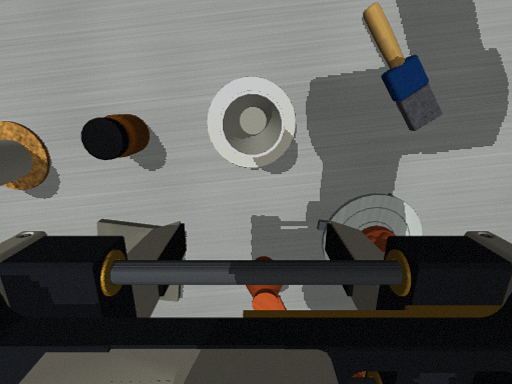

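The cup rim is centred at pixel (251,122), which puts the cup at about (443.5,98) and the saucer centre at (447.5,95.5). Next: go over the cup and down.

```bash
python3 -c "
from h import *
o=bot.get_obs(); print(totool(o,[443.5,98,81]))"
```

```text
[ 6.53882868 -0.27019402 13.37754259]
```

```bash
python3 -m crank '[[[1,3.5,-0.2,0,0],[1,6.5,-0.3,1,0],[1,6.5,-0.3,4,0],[1,6.5,-0.3,7,0],[1,6.5,-0.3,10,0],[1,6.5,-0.3,12.5,0],[1,6.5,-0.3,13.4,0],[1,6.5,-0.3,13.4,0],[0.4,6.5,-0.3,13.4,0],[0.4,6.5,-0.3,13.4,0]]]'; python3 -m crank '[[[0.2,0,0,0,0],[0.2,0,0,0,0],[0.2,0,0,0,0],[0.2,0,0,0,0],[0.2,0,0,0,0],[0.2,0,0,-0.5,0],[0.2,0,0,-1.5,0],[0.2,0,0,-2.5,0],[0.2,0,0,-3.5,0],[0.2,0,0,-4,0]]]'
```

```text
time: 3.4
tool_pos: [444.9, 97.5, 81.9]
tcp_rot: [3.141, 0.003, 3.037]
contact_force: [-0.1, -0.4, -0.4]
grip_width: 80.3
finger_force: 0.0
time: 4.4
tool_pos: [444.5, 97.5, 122.1]
tcp_rot: [3.141, 0.002, 3.037]
contact_force: [0.3, 0.3, 0.1]
grip_width: 58.8
finger_force: 30.0
```

```bash
python3 -c "
from h import *
o=bot.get_obs(); print(totool(o,[525,-245,195]))"
```

```text
[-11.58333965 -33.22808859  -7.27979483]
```

```bash
python3 -m crank '[[[0.2,0,-0.5,-4,0],[0.2,-2,-3,-7,0],[0.2,-4,-7,-7.3,0],[0.2,-6,-11,-7.3,0],[0.2,-8,-15,-7.3,0],[0.2,-10,-19,-7.3,0],[0.2,-11.6,-23,-7.3,0],[0.2,-11.6,-27,-7.3,0],[0.2,-11.6,-31,-7.3,0],[0.2,-11.6,-33.2,-7.3,0]]]';python3 -m crank '[[[0.2,0,0,0,0],[0.2,0,0,0,0],[0.2,0,0,0,0],[0.2,0,0,0,0],[0.2,0,0,0,0],[0.2,0,0,0,0],[0.2,0,0,0,0],[0.2,0,0,0,0],[0.2,0,0,0,0],[0.2,0,0,0,0]]]'; python3 - <<'E'
from h import *
s=snap('wrist','w2'); o=s[2]; print(o['tool_pos'],o['tcp_rot'])
wfit('rim',(461,-240),40,71,82,None,snapd=s)
wfit('cuprim',o['tool_pos'][:2],45,o['tool_pos'][2]+25,o['tool_pos'][2]+36,None,snapd=s)
C=cloud('wrist',s[1],s[2]);  t=near(C,(446,-200),150,-6,6);print('table',t.sum(),np.median(C[t][:,2]))
E
```

```text
time: 5.4
tool_pos: [524.1, -247.8, 193.7]
tcp_rot: [-3.141, -0.0, 3.035]
contact_force: [0.5, -0.1, -0.5]
grip_width: 59.3
finger_force: 30.0
time: 6.4
tool_pos: [524.7, -244.8, 193.7]
tcp_rot: [3.141, -0.0, 3.037]
contact_force: [-0.4, -0.1, -0.3]
grip_width: 59.3
finger_force: 30.0
[ 524.73473654 -244.84622997  193.66580394] [ 3.14149047e+00 -1.23189330e-05  3.03725990e+00]
rim 1128 [ 459.9 -237.    28.6] rms 1.76 z [72.  74.8 76.4]
cuprim 2970 [ 522.8 -243.8   29.3] rms 4.12 z [219.  224.7 228.7]
table 37345 -0.8655719087296347
```

View pics/w2.png

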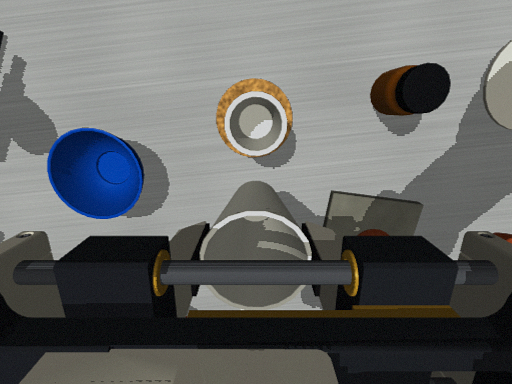

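Holder mouth at pixel (256,122), world about (460,-237). The cup hangs upright in the fingers, about 2 mm off centre, so I'll compensate and lower it slowly.

```bash
python3 -c "
from h import *
o=bot.get_obs(); print(totool(o,[461.8,-238,96]))"
```

```text
[6.33136819 0.02143037 9.76757106]
```

```bash
python3 -m crank '[[[0.2,3,0,0,0],[0.2,6,0,0,0],[0.2,6.3,0,1,0],[0.2,6.3,0,3,0],[0.2,6.3,0,4.5,0],[0.2,6.3,0,6,0],[0.2,6.3,0,7.5,0],[0.2,6.3,0,8.6,0],[0.2,6.3,0,9.4,0],[0.2,6.3,0,9.7,0]]]'; python3 -m crank '[[[0.2,0,0,0,0],[0.2,0,0,0,0],[0.2,0,0,0.05,0],[0.2,0,0,0.1,0],[0.2,0,0,0.15,0],[0.2,0,0,0.2,0],[0.2,0,0,0.25,0],[0.2,0,0,0.3,0],[0.2,0,0,0.35,0],[0.2,0,0,0.4,0]]]'
```

```text
time: 7.45
tool_pos: [462.0, -238.1, 95.8]
tcp_rot: [3.141, -0.001, 3.037]
contact_force: [-0.6, -0.1, -1.1]
grip_width: 59.4
finger_force: 30.0
time: 8.45
tool_pos: [462.1, -238.2, 92.6]
tcp_rot: [3.142, -0.0, 3.037]
contact_force: [-0.9, 0.3, -0.6]
grip_width: 59.0
finger_force: 30.0
```

```bash
python3 -m crank '[[[0.2,0,0,0.05,0],[0.2,0,0,0.1,0],[0.2,0,0,0.15,0],[0.2,0,0,0.2,0],[0.2,0,0,0.2,0],[0.2,0,0,0.25,0],[0.2,0,0,0.25,0],[0.2,0,0,0.3,0],[0.2,0,0,0.3,0],[0.2,0,0,0.3,0]]]'; python3 -c "
from h import *
s=snap('wrist')
wfit('rim',(461,-240),48,70,79,None,snapd=s); o=s[2];z=o['tool_pos'][2]
wfit('cuprim',o['tool_pos'][:2],45,z+25,z+40,None,snapd=s)
"
```

```text
time: 9.45
tool_pos: [462.1, -238.2, 89.7]
tcp_rot: [3.141, -0.0, 3.037]
contact_force: [-1.1, -0.2, 0.2]
grip_width: 58.8
finger_force: 30.0
rim 1796 [ 456.8 -236.6   26.3] rms 2.12 z [70.5 74.8 78.7]
cuprim 3201 [ 460.1 -237.2   29.5] rms 4.42 z [115.  120.9 128.7]
```

```bash
python3 -m crank '[[[0.2,0,0,0.04,0],[0.2,0,0,0.04,0],[0.2,0,0,0.08,0],[0.2,0,0,0.08,0],[0.2,0,0,0.12,0],[0.2,0,0,0.12,0],[0.2,0,0,0.15,0],[0.2,0,0,0.15,0],[0.2,0,0,0.15,0],[0.2,0,0,0.15,0]]]'; python3 -c "
from h import *
o=bot.get_obs();print(o['tool_pos'],o['contact_force'])"
```

```text
time: 10.5
tool_pos: [462.1, -238.2, 88.2]
tcp_rot: [3.141, -0.0, 3.037]
contact_force: [-0.2, -0.6, 0.1]
grip_width: 59.3
finger_force: 30.0
[ 462.1005635  -238.23166835   88.17398454] [-0.23122062 -0.56308273  0.08575113]
```

```bash
python3 -m crank '[[[0.2,0,0,0.04,0],[0.2,0,0,0.04,0],[0.2,0,0,0.08,0],[0.2,0,0,0.08,0],[0.2,0,0,0.12,0],[0.2,0,0,0.12,0],[0.2,0,0,0.15,0],[0.2,0,0,0.15,0],[0.2,0,0,0.15,0],[0.2,0,0,0.15,0]]]'
```

```text
time: 11.5
tool_pos: [462.1, -238.2, 86.7]
tcp_rot: [3.141, -0.0, 3.037]
contact_force: [-1.5, -0.1, -0.2]
grip_width: 59.4
finger_force: 30.0
```

```bash
python3 -m crank '[[[0.2,0,0,0.03,0],[0.2,0,0,0.03,0],[0.2,0,0,0.06,0],[0.2,0,0,0.06,0],[0.2,0,0,0.09,0],[0.2,0,0,0.09,0],[0.2,0,0,0.09,0],[0.2,0,0,0.09,0],[0.2,0,0,0.09,0],[0.2,0,0,0.09,0]]]'
```

```text
time: 12.5
tool_pos: [462.1, -238.2, 85.8]
tcp_rot: [3.141, 0.0, 3.037]
contact_force: [-1.1, 0.8, 0.1]
grip_width: 59.2
finger_force: 30.0
```

```bash
python3 -m crank '[[[0.2,0,0,0.03,0],[0.2,0,0,0.03,0],[0.2,0,0,0.06,0],[0.2,0,0,0.06,0],[0.2,0,0,0.09,0],[0.2,0,0,0.09,0],[0.2,0,0,0.09,0],[0.2,0,0,0.09,0],[0.2,0,0,0.09,0],[0.2,0,0,0.09,0]]]'; python3 -c "
from h import *
o=bot.get_obs();print(o['tool_pos'],o['contact_force']); p,d,o=snap('side'); cv2.imwrite('pics/c1.png',cv2.resize(p[90:190,235:345,::-1],(660,600),interpolation=cv2.INTER_CUBIC))"
```

```text
time: 13.5
tool_pos: [462.1, -238.3, 85.0]
tcp_rot: [3.142, 0.0, 3.037]
contact_force: [-2.7, 0.6, 4.4]
grip_width: 59.3
finger_force: 30.0
[ 462.13147725 -238.25831512   84.97246474] [-2.69568513  0.61001483  4.43822602]
```

View pics/c1.png

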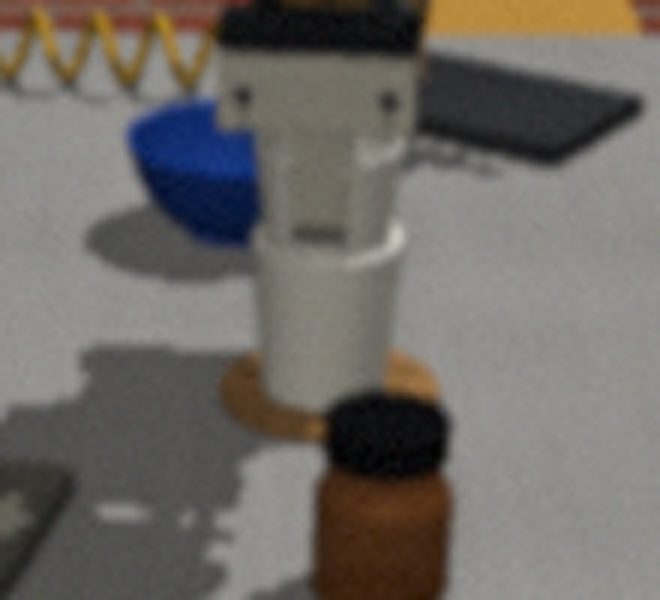

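The crop shows the cup inside the holder and the fingers just above the holder rim at (330,235). A force of 4.4 N means it is seated, so I'll release.

```bash
python3 -m crank '[[[0.25,0,0,0,0],[0.9,0,0,0,0],[0.9,0,0,0,0],[0.9,0,0,0,0],[0.9,0,0,0,0],[1,0,0,-1,0],[1,0,0,-4,0],[1,0,0,-8,0],[1,-3,0,-12,0],[1,-6,0,-12,0]]]'; python3 - <<'E'
from h import *
o=bot.get_obs()
s=snap('wrist'); 
wfit('hold rim',(460,-237),45,70,79,None,snapd=s)
wfit('cup rim',(460,-237),45,112,124,None,snapd=s)
C=cloud('wrist',s[1],s[2]);print('top z',np.percentile(C[near(C,(460,-237),45,60,180)][:,2],[95,99]))
# next: tile hover
print(o['tool_pos'], totool(o,[700,-110,215]))
E
```

```text
time: 14.55
tool_pos: [524.7, -246.1, 212.4]
tcp_rot: [-3.136, 0.011, 3.037]
contact_force: [1.1, -1.1, 0.4]
grip_width: 91.8
finger_force: 0.0
hold rim 212 [ 460.1 -237.1   23.2] rms 0.32 z [70.2 74.3 78.7]
cup rim 819 [ 460.4 -237.1   28.8] rms 1.0 z [112.6 116.3 118.1]
top z [117.28510239 117.98618938]
[ 524.70132084 -246.14047742  212.41339353] [-16.01039571  15.37350914  -0.1670817 ]
```

Cup and holder are concentric and the rim is at 119 mm, so it is nested. Next, hover by the duck, turned 23°.

```bash
python3 -c "
from h import *
o=bot.get_obs(); print(totool(o,[697,-127,212]))"
python3 -m crank '[[[1,-3,2,0,3],[1,-6,4,0,6],[1,-9,6,0,10],[1,-12,8,0,14],[1,-15,10,0,18],[1,-15.9,12,0,23],[1,-15.9,13.6,0,23],[1,-15.9,13.6,0,23],[1,-15.9,13.6,0,23],[1,-15.9,13.6,0,23]]]'; python3 - <<'E'
from h import *
s=snap('wrist','w3'); p,d,o=s; print(o['tool_pos'],o['tcp_rot'])
wfit('duck body',(643,-98),40,26,52,28,True,snapd=s)
C=cloud('wrist',d,o); red=(p[...,0].astype(int)-p[...,2]>50)
m=near(C,(637,-100),95,9,17)&~red; print('tile',cv2.minAreaRect(C[m][:,:2].astype(np.float32)),np.median(C[m][:,2]))
m=near(C,(643,-98),50,45,100)&red
for z in(20,45,55,65,75,85):
    q=C[near(C,(643,-98),55,z,z+8)&red]; print(z,len(q),q.mean(0).round(1),np.percentile(q,[1,99],0).round(0).tolist() if len(q) else '')
E
```

```text
[-15.6041741   13.58455199  -0.16901428]
time: 15.6
tool_pos: [693.4, -127.0, 205.5]
tcp_rot: [-3.141, 0.0, 2.636]
contact_force: [0.1, 0.4, -0.5]
grip_width: 91.9
finger_force: 0.0
[ 693.41568241 -126.96237897  205.49721829] [-3.14129923e+00  4.92618822e-04  2.63577901e+00]
duck body 20 [645.1 -96.1] rms 1.64 z [45.6 50.8 51.7]
tile ((637.17236328125, -98.10292053222656), (125.08916473388672, 125.32330322265625), 76.33113098144531) 13.11033160705145
20 0 [nan nan nan] 
45 58 [ 651.2 -104.8   51.9] [[617.0, -122.0, 48.0], [673.0, -69.0, 53.0]]
55 688 [650.4 -99.6  57.8] [[619.0, -119.0, 55.0], [674.0, -70.0, 62.0]]
65 13 [620.3 -81.1  72. ] [[611.0, -87.0, 71.0], [627.0, -75.0, 73.0]]
75 339 [631.1 -87.1  79.1] [[614.0, -108.0, 75.0], [655.0, -74.0, 83.0]]
85 567 [638.3 -91.3  88.3] [[626.0, -104.0, 85.0], [651.0, -79.0, 92.0]]<stdin>:8: RuntimeWarning: Mean of empty slice.
  ret = um.true_divide(
```

View pics/w3.png

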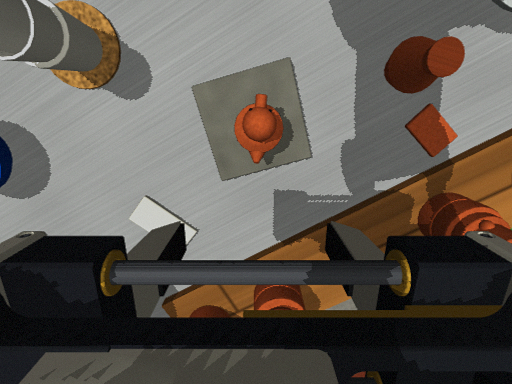

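The duck is at (260,128), beak up and tail down in the picture, so its axis already matches the tool's. The tile centre is about (637,-98). Next I'll check clearance to the tall figurines on the plank and work out the grasp shift.

```bash
python3 - <<'E'
from h import *
o=bot.get_obs(); print(totool(o,[644,-96.5,31]))
for n in('scene','side'):
    p,d,o=snap(n);C=cloud(n,d,o);red=(p[...,0].astype(int)-p[...,2]>50)
    m=red&(C[...,2]>80)&(C[...,2]<250)&(C[...,0]>690)&(C[...,1]>-300)&(C[...,1]<350)&(d>0)
    q=C[m]; 
    for y in range(-300,350,50):
        k=q[(q[:,1]>=y)&(q[:,1]<y+50)]
        if len(k)>5: print(n,y,'xmin',np.percentile(k[:,0],2).round(),'zmax',np.percentile(k[:,2],98).round(),len(k))
E
```

```text
[ 5.81786427  0.27148347 17.44360725]
scene -300 xmin 852.0 zmax 167.0 39
scene -250 xmin 852.0 zmax 151.0 888
scene -200 xmin 840.0 zmax 156.0 616
scene 0 xmin 853.0 zmax 148.0 464
scene 50 xmin 847.0 zmax 164.0 739
scene 150 xmin 851.0 zmax 155.0 805
scene 200 xmin 873.0 zmax 150.0 70
side -300 xmin 850.0 zmax 160.0 400
side -200 xmin 843.0 zmax 153.0 660
side 50 xmin 846.0 zmax 161.0 1273
side 150 xmin 845.0 zmax 155.0 254
side 200 xmin 848.0 zmax 152.0 1312
```

Clear. Grasp the duck.

```bash
python3 -m crank '[[[1,3,0.2,0,0],[1,5.8,0.3,1,0],[1,5.8,0.3,4,0],[1,5.8,0.3,8,0],[1,5.8,0.3,12,0],[1,5.8,0.3,15,0],[1,5.8,0.3,16.8,0],[1,5.8,0.3,17.5,0],[1,5.8,0.3,17.5,0],[1,5.8,0.3,17.5,0]]]'; python3 -m crank '[[[0.2,0,0,0,0],[0.2,0,0,0,0],[0.2,0,0,0,0],[0.2,0,0,0,0],[0.2,0,0,0,0],[0.2,0,0,0,0],[0.2,0,0,-0.5,0],[0.2,0,0,-1.5,0],[0.2,0,0,-3,0],[0.2,0,0,-5,0]]]'
```

```text
time: 16.75
tool_pos: [645.5, -95.5, 31.2]
tcp_rot: [3.141, 0.002, 2.636]
contact_force: [-0.8, 0.2, 0.7]
grip_width: 91.8
finger_force: 0.0
time: 17.75
tool_pos: [644.5, -94.9, 80.8]
tcp_rot: [-3.141, -0.001, 2.636]
contact_force: [-0.4, -0.3, -1.4]
grip_width: 55.1
finger_force: 30.0
```

```bash
python3 -c "
from h import *
o=bot.get_obs(); print(totool(o,[447.5,95.5,150]))"
```

```text
[26.46656639  7.11748815 -6.8981278 ]
```

```bash
python3 -m crank '[[[0.2,0,0,-3,0],[0.2,1,0.3,-6,0],[0.2,4,1.1,-7,0],[0.2,8,2.2,-7,0],[0.2,12,3.2,-7,0],[0.2,16,4.3,-7,0],[0.2,20,5.4,-7,0],[0.2,24,6.5,-7,0],[0.2,26.5,7.1,-7,0],[0.2,26.5,7.1,-6,0]]]'; python3 -c "
from h import *
o=bot.get_obs(); print(totool(o,[447.5,95.5,32]))"
```

```text
time: 18.75
tool_pos: [446.0, 97.4, 142.0]
tcp_rot: [3.14, 0.002, 2.639]
contact_force: [-0.5, -1.4, -1.6]
grip_width: 54.9
finger_force: 30.0
[-0.19749797 -0.1152318  11.00471314]
```

```bash
python3 -m crank '[[[0.2,0,0,2,0],[0.2,0,0,5,0],[0.2,0,0,8,0],[0.2,0,0,9.5,0],[0.2,0,0,10.4,0],[0.2,0,0,10.6,0],[0.2,0,0,10.75,0],[0.2,0,0,10.85,0],[0.2,0,0,10.85,0],[0.2,0,0,10.85,0]]]'; python3 -m crank '[[[0.7,0,0,0,0],[1,0,0,0,0],[1,0,0,0,0],[1,0,0,0,0],[1,0,0,0,0],[1,0,0,-2,0],[1,0,0,-5,0],[1,0,0,-9,0],[1,0,0,-13,0],[1,0,0,-17,0]]]';  python3 -c "
from h import *
o=bot.get_obs(); print(totool(o,[685,238,240])); snap('scene','s2')"
```

```text
time: 19.75
tool_pos: [447.8, 95.5, 32.0]
tcp_rot: [3.141, 0.001, 2.636]
contact_force: [-0.5, 0.5, -2.0]
grip_width: 55.1
finger_force: 30.0
time: 20.75
tool_pos: [446.9, 95.4, 203.0]
tcp_rot: [-3.142, -0.0, 2.636]
contact_force: [0.8, 0.2, -0.2]
grip_width: 91.9
finger_force: 0.0
[-13.9187994   24.00587383  -3.69908639]
```

View pics/s2.png

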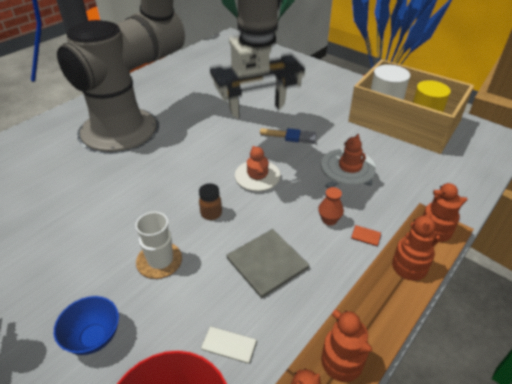

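The duck stands on the saucer at (258,165), the cup is nested at (156,240) and the tile is empty at (268,262). Next, hover by the cat.

```bash
python3 -m crank '[[[1,-2,3.4,-1,-3],[1,-4,7,-3,-7],[1,-6,10.5,-3.7,-11],[1,-8,14,-3.7,-15],[1,-10,17.5,-3.7,-19],[1,-12,21,-3.7,-23],[1,-13.9,24,-3.7,-23],[1,-13.9,24,-3.7,-23],[1,-13.9,24,-3.7,-23],[1,-13.9,24,-3.7,-23]]]'; python3 - <<'E'
from h import *
s=snap('wrist','w4'); p,d,o=s; print(o['tool_pos'],o['tcp_rot'])
wfit('cat plinth',(625,244),40,50,58,None,True,snapd=s)
C=cloud('wrist',d,o); red=(p[...,0].astype(int)-p[...,2]>50)
m=near(C,(620,242),90,37,45)&~red; print('wheel',cv2.minEnclosingCircle(C[m][:,:2].astype(np.float32)),np.median(C[m][:,2]))
for z in(60,80,100,110,122):
    q=C[near(C,(625,244),45,z,z+10)&red]
    if len(q)>5: print(z,len(q),q.mean(0).round(1),np.percentile(q,[1,99],0).round(0).tolist())
cv2.imwrite('pics/w4c.png',cv2.resize(p[60:220,150:360,::-1],(787,600),interpolation=cv2.INTER_CUBIC))
E
```

```text
time: 21.8
tool_pos: [684.5, 237.6, 238.5]
tcp_rot: [-3.141, -0.001, 3.037]
contact_force: [0.0, 0.2, 0.5]
grip_width: 91.8
finger_force: 0.0
[684.48031325 237.58661293 238.51819189] [-3.14129885e+00 -5.78032804e-04  3.03704924e+00]
cat plinth 300 [625.1 246.5  27.7] rms 1.17 z [54.3 56.3 57.8]
wheel ((619.4874877929688, 245.04957580566406), 67.91004943847656) 41.13207044532476
60 79 [602.9 244.5  65.6] [[597.0, 228.0, 60.0], [649.0, 259.0, 69.0]]
80 30 [647.8 252.3  87.2] [[605.0, 232.0, 81.0], [656.0, 258.0, 90.0]]
100 62 [607.7 245.2 106.3] [[600.0, 228.0, 102.0], [636.0, 266.0, 110.0]]
110 438 [620.2 246.3 116. ] [[604.0, 228.0, 110.0], [641.0, 264.0, 120.0]]
122 490 [623.2 246.4 124.5] [[613.0, 231.0, 122.0], [633.0, 263.0, 130.0]]
```

View pics/w4c.png

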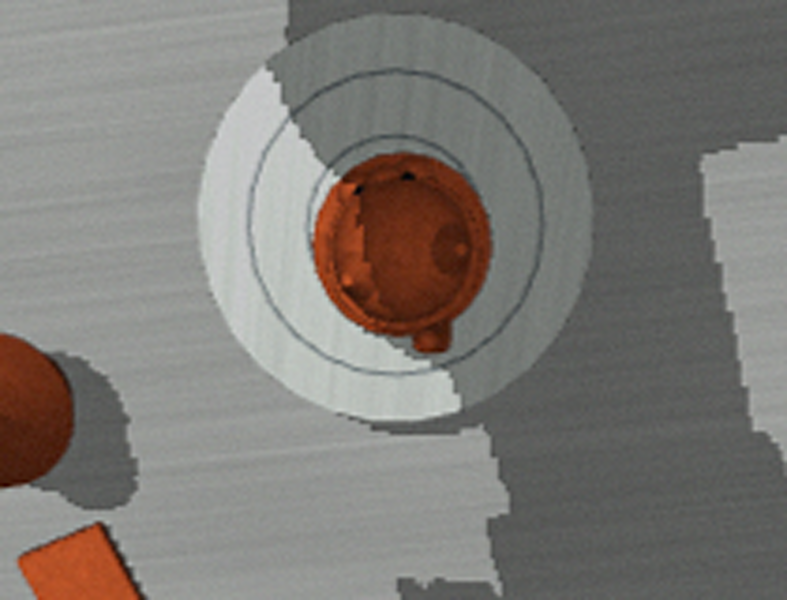

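The wheel is centred at about (395,218) and the cat at (402,243). Its tail is at (432,335), which puts the cat's yaw at about +10°, so I need another -16° turn. Cat at (625,246), wheel at (619.5,244.5).

```bash
python3 -c "
from h import *
o=bot.get_obs(); print(totool(o,[625,246,67.5]))"
```

```text
[ 6.01306097  0.22068249 17.16792136]
```

```bash
python3 -m crank '[[[1,3,0.2,0,-7],[1,6,0.2,0,-14],[1,6,0.2,1,-16],[1,6,0.2,4,-16],[1,6,0.2,8,-16],[1,6,0.2,12,-16],[1,6,0.2,15,-16],[1,6,0.2,16.7,-16],[1,6,0.2,17.2,-16],[1,6,0.2,17.2,-16]]]'; python3 -m crank '[[[0.2,0,0,0,0],[0.2,0,0,0,0],[0.2,0,0,0,0],[0.2,0,0,0,0],[0.2,0,0,0,0],[0.2,0,0,0,0],[0.2,0,0,0,0],[0.2,0,0,-0.5,0],[0.2,0,0,-2,0],[0.2,0,0,-4,0]]]'; python3 -c "
from h import *
o=bot.get_obs(); print(totool(o,[637,-98.3,170]))"
```

```text
time: 22.85
tool_pos: [625.4, 245.9, 67.1]
tcp_rot: [3.142, 0.0, -2.967]
contact_force: [-0.3, 0.6, 0.2]
grip_width: 91.7
finger_force: 0.0
time: 23.85
tool_pos: [625.2, 246.1, 106.7]
tcp_rot: [-3.141, -0.002, -2.967]
contact_force: [0.4, -0.1, -1.3]
grip_width: 45.2
finger_force: 30.0
[  4.84353327 -34.12490083  -6.31992163]
```

```bash
python3 -m crank '[[[0.2,0,-0.5,-4,0],[0.2,0.4,-3,-6.3,0],[0.2,1,-7,-6.3,0],[0.2,1.6,-11,-6.3,0],[0.2,2.2,-15,-6.3,0],[0.2,2.8,-19,-6.3,0],[0.2,3.4,-23,-6.3,0],[0.2,4,-27,-6.3,0],[0.2,4.5,-31,-6.3,0],[0.2,4.8,-34.1,-6.3,0]]]';python3 -m crank '[[[0.2,0,0,0,0],[0.2,0,0,0,0],[0.2,0,0,2,0],[0.2,0,0,5,0],[0.2,0,0,8,0],[0.2,0,0,9,0],[0.2,0,0,10,0],[0.2,0,0,10,0],[0.2,0,0,10,0],[0.2,0,0,10,0]]]'; python3 -c "
from h import *
o=bot.get_obs(); print(o['tool_pos'],totool(o,[637,-98.3,40]))"
```

```text
time: 24.85
tool_pos: [637.8, -100.5, 170.8]
tcp_rot: [-3.141, 0.001, -2.968]
contact_force: [1.0, 1.1, -2.4]
grip_width: 45.7
finger_force: 30.0
time: 25.85
tool_pos: [638.7, -98.0, 70.9]
tcp_rot: [-3.141, 0.002, -2.966]
contact_force: [0.1, -0.3, -1.7]
grip_width: 45.7
finger_force: 30.0
[638.70471323 -97.98220125  70.94693334] [1.80823415e-01 1.57224065e-03 3.09426852e+00]
```

```bash
python3 -m crank '[[[0.2,0.1,0,1,0],[0.2,0.1,0,2,0],[0.2,0.1,0,2.6,0],[0.2,0.1,0,2.85,0],[0.2,0.1,0,3,0],[0.2,0.1,0,3.08,0],[0.2,0.1,0,3.08,0],[0.2,0.1,0,3.08,0],[0.2,0.1,0,3.08,0],[0.2,0.1,0,3.08,0]]]';python3 -m crank '[[[0.7,0,0,0,0],[1,0,0,0,0],[1,0,0,0,0],[1,0,0,0,0],[1,0,0,0,0],[1,0,0,-3,0],[1,0,0,-7,0],[1,0,0,-11,0],[1,-3,0,-15,0],[1,-6,0,-18,0]]]'; python3 - <<'E'
from h import *
s=snap('wrist'); p,d,o=s; print(o['tool_pos'],o['tcp_rot'])
wfit('cat plinth',(637,-98),40,22,31,None,True,snapd=s)
C=cloud('wrist',d,o); red=(p[...,0].astype(int)-p[...,2]>50)
m=near(C,(637,-100),95,9,17)&~red; print('tile',cv2.minAreaRect(C[m][:,:2].astype(np.float32)),np.median(C[m][:,2]))
for z in(80,94):
    q=C[near(C,(637,-98),45,z,z+10)&red]
    if len(q)>5: print(z,len(q),q.mean(0).round(1),np.percentile(q,[1,99],0).round(0).tolist())
print(totool(o,[500,60,220]))
E
```

```text
time: 26.85
tool_pos: [636.9, -98.0, 38.8]
tcp_rot: [-3.142, 0.0, -2.967]
contact_force: [-0.3, 0.1, -0.7]
grip_width: 45.1
finger_force: 30.0
time: 27.85
tool_pos: [696.6, -87.7, 222.5]
tcp_rot: [-3.14, 0.003, -2.967]
contact_force: [1.9, -1.0, 0.8]
grip_width: 91.9
finger_force: 0.0
[696.60212609 -87.74791444 222.52694189] [-3.14027058e+00  3.13956929e-03 -2.96732790e+00]
cat plinth 287 [636.9 -96.9  27.3] rms 1.21 z [26.1 28.5 30.5]
tile ((636.9698486328125, -98.11009216308594), (125.03214263916016, 125.35147094726562), 76.44939422607422) 13.053641949735578
80 319 [630.8 -97.6  86.1] [[614.0, -116.0, 80.0], [653.0, -80.0, 90.0]]
94 455 [634.4 -97.4  96.4] [[624.0, -114.0, 94.0], [644.0, -81.0, 102.0]]
[16.80144168 17.96003304  0.17620157]
```

The cat is centred on the tile. Go back to the duck with a +39° turn.

```bash
python3 -c "
from h import *
o=bot.get_obs(); print(totool(o,[447.7,95.5,200]))"
```

```text
[21.93131776 22.43870011  2.3413023 ]
```

```bash
python3 -m crank '[[[1,2,2,0,3],[1,5,5,0,8],[1,8,8,0,13],[1,11,11,0,19],[1,14,14,0,25],[1,17,17,0,31],[1,19.5,19.5,0,36],[1,21.9,22.4,1,39],[1,21.9,22.4,2.3,39],[1,21.9,22.4,2.3,39]]]'; python3 -m crank '[[[1,0,0,0,0],[1,0,0,0,0],[1,0,0,0,0],[1,0,0,0,0],[1,0,0,0,0],[1,0,0,0,0],[1,0,0,0,0],[1,0,0,0,0],[1,0,0,0,0],[1,0,0,0,0]]]'; python3 - <<'E'
from h import *
o=bot.get_obs(); print(o['tool_pos'],o['tcp_rot'],totool(o,[447.7,95.5,31.5]))
for n in('scene','side'):
    p,d,o=snap(n);C=cloud(n,d,o);red=(p[...,0].astype(int)-p[...,2]>50)
    q=C[near(C,(447,95),45,26,52)&red&(d>0)]; s=circ(q,28,(447,95)); print(n,len(q),s.x)
E
```

```text
time: 28.9
tool_pos: [439.7, 95.4, 194.7]
tcp_rot: [-3.141, -0.002, 2.638]
contact_force: [-0.1, 0.4, -0.1]
grip_width: 92.0
finger_force: 0.0
time: 29.9
tool_pos: [441.3, 94.9, 195.6]
tcp_rot: [3.141, 0.0, 2.636]
contact_force: [-0.0, 0.3, 0.1]
grip_width: 92.0
finger_force: 0.0
[441.27932932  94.90662329 195.62919432] [3.14144366e+00 3.12214649e-06 2.63596394e+00] [-0.5329334   0.36045737 16.41297498]
scene 126 [446.08084892  94.34784683]
side 314 [447.48560258  94.07870569]
```

Duck is where I released it. Descend and grasp.

```bash
python3 -m crank '[[[1,-0.5,0.3,1,0],[1,-0.5,0.3,4,0],[1,-0.5,0.3,8,0],[1,-0.5,0.3,12,0],[1,-0.5,0.3,15,0],[1,-0.5,0.3,16,0],[1,-0.5,0.3,16.4,0],[1,-0.5,0.3,16.4,0],[1,-0.5,0.3,16.4,0],[1,-0.5,0.3,16.4,0]]]'; python3 -m crank '[[[0.2,0,0,0,0],[0.2,0,0,0,0],[0.2,0,0,0,0],[0.2,0,0,0,0],[0.2,0,0,0,0],[0.2,0,0,0,0],[0.2,0,0,-0.5,0],[0.2,0,0,-3,0],[0.2,0,0,-7,0],[0.2,0,0,-11,0]]]'; python3 -c "
from h import *
o=bot.get_obs(); print(totool(o,[619.5,244.5,160]))"
```

```text
time: 31.0
tool_pos: [448.0, 95.1, 32.8]
tcp_rot: [3.14, 0.002, 2.636]
contact_force: [0.9, -0.1, -0.3]
grip_width: 91.6
finger_force: 0.0
time: 32.0
tool_pos: [446.4, 95.0, 142.7]
tcp_rot: [-3.141, -0.002, 2.636]
contact_force: [0.7, 1.2, -1.7]
grip_width: 55.0
finger_force: 30.0
[-7.900243   21.4653524  -1.76572024]
```

```bash
python3 -m crank '[[[0.2,-1,3,-1,0],[0.2,-2.4,6.5,-1.7,0],[0.2,-3.8,10,-1.7,0],[0.2,-5.2,14,-1.7,0],[0.2,-6.5,18,-1.7,0],[0.2,-7.9,21.5,-1.7,0],[0.2,-7.9,21.5,-1.7,0],[0.2,-7.9,21.5,0,0],[0.2,-7.9,21.5,3,0],[0.2,-7.9,21.5,5,0]]]'; python3 -m crank '[[[0.2,0,0,0,0],[0.2,0,0,0,0],[0.2,0,0,0,0],[0.2,0,0,0,0],[0.2,0,0,0,0],[0.2,0,0,0,0],[0.2,0,0,0,0],[0.2,0,0,0,0],[0.2,0,0,0,0],[0.2,0,0,0,0]]]';python3 -c "
from h import *
o=bot.get_obs(); print(totool(o,[619.5,244.5,60.8]))"
```

```text
time: 33.0
tool_pos: [618.9, 244.2, 89.8]
tcp_rot: [-3.139, -0.002, 2.636]
contact_force: [0.2, -0.5, -1.3]
grip_width: 55.3
finger_force: 30.0
time: 34.0
tool_pos: [620.3, 244.9, 91.6]
tcp_rot: [3.142, -0.0, 2.636]
contact_force: [-0.2, -0.4, -1.4]
grip_width: 55.0
finger_force: 30.0
[ 0.05403222 -0.07584861  3.07845977]
```

```bash
python3 -m crank '[[[0.2,0,0,1,0],[0.2,0,0,2,0],[0.2,0,0,2.6,0],[0.2,0,0,2.9,0],[0.2,0,0,3,0],[0.2,0,0,3.08,0],[0.2,0,0,3.08,0],[0.2,0,0,3.08,0],[0.2,0,0,3.08,0],[0.2,0,0,3.08,0]]]';python3 -m crank '[[[0.7,0,0,0,0],[1,0,0,0,0],[1,0,0,0,0],[1,0,0,0,0],[1,0,0,0,0],[1,0,0,-3,0],[1,0,0,-7,0],[1,0,0,-11,0],[1,-3,0,-15,0],[1,-6,0,-18,0]]]'; python3 - <<'E'
from h import *
s=snap('wrist'); p,d,o=s; C=cloud('wrist',d,o); red=(p[...,0].astype(int)-p[...,2]>50)
m=near(C,(620,245),90,37,45)&~red; print('wheel',cv2.minEnclosingCircle(C[m][:,:2].astype(np.float32)),np.median(C[m][:,2]))
for z in(70,78,112):
    q=C[near(C,(620,245),45,z,z+10)&red]
    if len(q)>5: print(z,len(q),q.mean(0).round(1),np.percentile(q,[1,99],0).round(0).tolist())
for n in('scene','side'):
    p,d,o=snap(n,n+'9');C=cloud(n,d,o);red=(p[...,0].astype(int)-p[...,2]>50)
    q=C[near(C,(620,244),45,54,80)&red&(d>0)]; t=circ(q,28,(620,244)); print(n,'duck',t.x)
    q=C[near(C,(637,-98),45,33,64)&red&(d>0)]; t=circ(q,23,(637,-98)); print(n,'cat',t.x)
E
```

```text
time: 35.0
tool_pos: [620.4, 244.9, 61.0]
tcp_rot: [3.141, 0.0, 2.636]
contact_force: [-0.3, 0.4, -1.0]
grip_width: 55.4
finger_force: 30.0
time: 36.0
tool_pos: [673.3, 216.3, 244.8]
tcp_rot: [3.139, 0.003, 2.638]
contact_force: [1.2, -0.2, 0.5]
grip_width: 91.7
finger_force: 0.0
wheel ((619.6952514648438, 245.13246154785156), 67.9066162109375) 41.13222665132133
70 22 [640.9 230.4  78.6] [[602.0, 219.0, 76.0], [653.0, 258.0, 80.0]]
78 721 [630.6 239.   84.2] [[598.0, 220.0, 79.0], [652.0, 270.0, 88.0]]
112 582 [614.8 249.4 116. ] [[602.0, 236.0, 112.0], [628.0, 262.0, 119.0]]
scene duck [618.84663983 243.60136981]
scene cat [634.76971749 -99.35293322]
side duck [620.475191   243.45461746]
side cat [637.06275437 -99.14709165]
```

View pics/scene9.png

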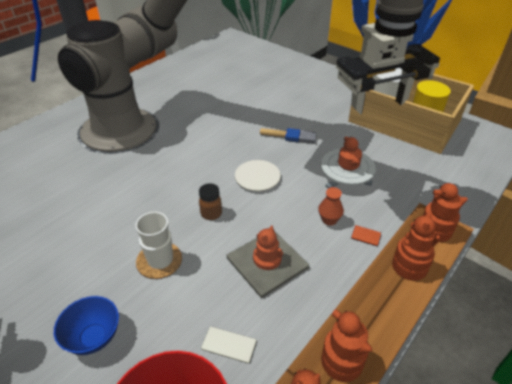

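The duck stands mid-wheel at (349,155), the cat mid-tile at (267,250), the cup is nested at (155,240), and the jar and vase look unmoved. Handing in.

```bash
python3 -c "
from plant import bot
print(bot.close_job())"
```

```text
the job is handed in; nothing more can be done
None
```

I handed the job in at about 36 s: the tall cup is lightly nested in the short cup, the duck is on the wheel and the cat on the tile (each within about 3 mm of centre as measured), and the jar and vase look unmoved; no verdict came back.

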